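# Turn the sander's key switch and hold it on

## Task

Lift the key with the flat, wide blade up and off its hook, push it down into the keyhole of the grey switch box, working it past the sticky pins until its collar rests on the plate, then turn it a quarter turn clockwise (seen from above) to the stop, against the return spring. Finish while still gripping the key and holding it turned; do not let go. Leave the round-pinned key hanging and the other things on the bench where they are.

Things in the scene. Friction and masses are not known exactly. Their poses are not given: they have to be found in the camera images.
- blade_key: The key to use: steel, 92 mm long, about 80 g, hanging upright, flat blade down. Origin on the axis at the blade's lowest tip; z up the key, y across the bow (grip), x through it. Blade 22 mm wide (y), 5 thick (x), 19 high, bevelled below, in the bow's plane; then a shank 5.4 mm thick up to a collar disc of 18 mm diameter, underside 30 mm above the origin; then an 8 mm neck. Same after a half turn.
- blade_key_bow (a point): Middle of the blade key's bow, 69 mm above the key's tip, axes as the key. The bow is a flat frame 36 mm wide (y), 10 mm thick (x), 46 mm high (23 mm above and below this point), with a window 18 mm wide from 9 mm below to 13 mm above this point, through which the hook passes along x. The side edges (36 mm apart) are free to grip.
- round_key: The wrong key, to be left hanging: same bow, neck, collar and length, but below the collar only a plain round pin of 10 mm diameter. Origin at the pin's tip. Which key hangs on which hook varies.
- key_rack: Fixed wooden key rack: foot 200 (y) x 105 x 16 mm, upright board 190 mm wide, 142 mm high. Origin on the bench under the middle of the board's front face; that face looks along -x (roughly to the robot). Two level steel hooks point to -x at y = +48 and -48 mm: strips 6 mm wide, 5 mm thick, top at z = 130 mm, reaching to x = -62 mm.
- hooks (a point): Point midway between the two hook tips (48 mm to either side), at the height of the strips' top, axes as the rack. Each strip ends in an upturned lip 5 mm high, 4 mm thick. The keys hang about 28 mm behind the tips (+x), bow faces square to the hook. To free a key lift it more than 5 and less than 17 mm (11 is the middle), then draw it about 60 to 75 mm along -x, past the lip.
- switch_box: Fixed grey steel key switch box, 90 x 90 mm, 60 mm high, with two bolted lugs on its y sides reaching 62 mm from its middle; aluminium top plate 8 mm thick. Origin at the centre of its underside.
- keyhole (a point): Centre of the keyhole at the plate's upper face, axes as the box. Slot 24 mm long (y), 7 mm wide (x), 2 mm chamfers; the blade enters straight down, along the slot, either way round. Home, the collar rests on the plate and the key's tip is 30 mm below this point; only then can it turn. Two sprung pins in the keyway, 16 and 24 mm down, resist (up to about 15 N each); a 3 degree twist to and fro helps.
- plug (a joint): Angle of the lock plug that the blade turns, rad: 0 at rest (in line with the plate's slot), grows clockwise seen from above, stop at 1.57. A spring drives it back to 0 (0.03 N m at rest, 0.11 N m at the stop). The blade has about 5 degrees of play, so the key must turn about 95 degrees or a little more to bring the plug to the stop.
- tape_measure: Yellow pocket tape, 36 x 82 x 66 mm, bystander. Origin at the centre of its underside.
- sanding_block: Brown sanding block, 63 x 111 x 36 mm, bystander. Origin at the centre of its underside.
- screwdriver: Screwdriver, 27 x 204 x 28 mm, lying on the bench, bystander. Origin at the centre of its underside.
- offcut_a: Small reddish-brown timber offcut, 66 x 90 x 20 mm, bystander. Origin at the centre of its underside.
There are look-alikes about, which are no part of the job. What is shaped like the switch_box but green is not meant.

How it is judged:
By the outcome, as a careful person would: the job done as asked, in the order asked, and still so for the second after the job is handed in, while the arm keeps its last pose, push and grip.
It also fails if it takes over 51 s, if anything falls off the work surface, if the arm or the gripper's body presses on something with over 40 N, if the wrist force passes 120 N, or if a joint passes its speed limit or range.

## Robot

A 6-joint arm with a two-finger parallel gripper is mounted at the origin on the work surface; the furniture and walls round the work are solid. World frame = base frame: x ahead of the robot, y to its left, z up, the work surface at z = 0. Lengths are in m, angles in rad, forces in N, time in s.
With the tool pointing down it reaches from about 0.4 to 0.825 m from the base axis. Payload 7 kg.
Tool frame: the origin (TCP) lies at the very end of the fingers, on their centre line; the grasp point (between the pads) lies 19 mm behind it; z points along the fingers, y is the direction in which the jaws open and shut (so a half turn about z gives the same grasp; the last joint's range is limited). The gripper opens to 85 mm and grips with 20 to 120 N. Pads are 22 mm wide; open, the fingers measure 114 mm over their backs; the gripper's body (76 mm by 85 mm) begins 54 mm behind the grasp point. The pads swing forward as they close: fully open they stand 13 mm farther back than shut.
Start: joints at [1.585, 0.359, 0.012, 0, -1.224, -0.288], TCP at [0.183, 0.65, 0.231] pointing down, gripper open.
Joint ranges: [-3.07, 3.07], [-1.43, 2.12], [-1.02, 1.25], [-3.03, 1.67], [-3.05, -0], [-3.03, 3.03]. Speed limits (rad/s): [2.39, 2.39, 3.01, 3.14, 3.14, 3.14].

## Interface

Orientations are given as a unit quaternion [x, y, z, w].
In Python, from bench import robot, read_camera gives the robot as it stands. The module is installed in compiled form; this text tells all that it offers.
- The arm moves only by the shell command python3 -m jog 'ROWS' [FORCE]. ROWS is JSON, a list of rows, each an object of numbers: "tx", "ty", "tz": the shift along the tool's x, y, z in mm; "ax", "ay", "az": the turn, a rotation vector about the tool's x, y, z in rad; "fingers": the gripper command: -1 is fully open, 1 is shut, values between are in proportion. A call has 1 to 20 rows; each row shifts and turns the commanded pose from where the row before left it, along the tool's axes as they then stand; what a row does not reach is not made up. A row lasts 1/8 s, in which the tool goes at most 62.5 mm and 10.7 degrees, less where a joint would pass 70% of its speed; a pose out of reach is approached as far as the arm can. A call with a gripper value outside its range is refused whole. The fingers move at their own pace and stop on an object; FORCE is the grip in N (left out, the last holds). Time passes only in rows, so rows that do not move let the fingers close. It gives the time, the measured TCP pose, the force and the opening at its end, in the units of the state.
- robot.read_state(): the state, without advancing time (a new reading comes with each control period).
- read_camera(name): name is "scene" or "side" or "wrist"; returns a dict with "color" (384x512x3 uint8, red, green, blue), "fx", "fy", "cx", "cy" (pixels), "origin" and "orientation" of the camera in the world; the wrist camera has in their place "T_tool_cam" (4x4, takes a point from camera to tool coordinates, whose origin is the TCP and whose axes are the flange's). Camera axes: x right, y up, looking along -z (the intrinsics and any distortion apply to the point x, -y, -z); pixel columns grow to the right and rows downward; lengths in m; the calibration is good to about 2 mm. A picture is of the moment at which its call begins: read the wrist's pose just before it. There is no depth.
- robot.sign_off(): hands the job in, once; it reports no verdict.
The state is a dict: "time": time; "qpos": joint angles; "joint_velocities": joint speeds; "joint_torque": joint torques, N m; "tool_pos": TCP position; "eef_rot": TCP orientation; "ft_force": force on the tool from outside, world axes, zero at the start; "moment": the same for the moment, N m; "opening": finger opening in m.
Only numpy, scipy, OpenCV 4.12 (cv2) and the standard library are available. Lean on these libraries where they do the work, as an engineer would, in place of code of your own. Each camera call takes 0.05 s, during which the arm holds its last target.

## Working session

There is one attempt and no reset: what is moved stays moved. The work goes in short steps, Python scripts to look and compute and a shell command to move; the robot and the scene stay as the last step left them, time stands still between calls to the robot, and variables do not carry over. Pictures are saved under pics/ and viewed, and the job is handed in when it is done.

```bash
mkdir -p pics; ls
python3 - <<'E'
from bench import robot, read_camera
import cv2,numpy as np
s=robot.read_state()
for k,v in s.items(): print(k,v)
for n in ["scene","side","wrist"]:
    c=read_camera(n)
    cv2.imwrite(f"pics/{n}0.png",c["color"][:,:,::-1])
    print(n,{k:v for k,v in c.items() if k!="color"})
E
```

```text
pics
time 0.0
qpos [ 1.58507579e+00  3.59401444e-01  1.10220491e-02 -3.48863072e-04
 -1.22413546e+00 -2.88067712e-01]
joint_velocities [-0.0004244  -0.001493    0.00087487 -0.00276011  0.00078659  0.00011068]
joint_torque [ 2.08868296e-03 -5.83323634e+01  2.93421882e+01  6.93686172e+00
 -5.92401833e-03  9.99572222e-06]
tool_pos [0.18242408 0.64934804 0.23033851]
eef_rot [ 9.90636135e-01 -1.36525757e-01 -3.27300736e-05  8.74160853e-04]
ft_force [0.69786752 0.04547276 1.36657589]
moment [ 0.02092129  0.05480772 -0.0208571 ]
opening 0.08533045832478908
scene {'fx': 389.7130549725022, 'fy': 389.7130549725022, 'cx': 254.17782665179243, 'cy': 189.63099045060397, 'origin': array([-0.1989348 ,  0.4088724 ,  0.51644949]), 'orientation': array([-0.27832312,  0.44598264,  0.73372003, -0.430454  ])}
side {'fx': 366.94962564728706, 'fy': 366.94962564728706, 'cx': 253.0766531640358, 'cy': 188.79209551816055, 'origin': array([0.29369731, 0.62294218, 0.62314036]), 'orientation': array([-0.08029527,  0.42624134,  0.88104571, -0.18875764])}
wrist {'fx': 332.24953841592816, 'fy': 332.24953841592816, 'cx': 253.7334543758279, 'cy': 190.51551559469823, 'T_tool_cam': array([[ 9.19179021e-04,  9.48095104e-01,  3.17985579e-01,
         8.16826802e-02],
       [ 9.99999514e-01, -7.57974812e-04, -6.30677548e-04,
         7.97847635e-04],
       [-3.56917236e-04,  3.17986004e-01, -9.48095340e-01,
        -1.42647502e-01],
       [ 0.00000000e+00,  0.00000000e+00,  0.00000000e+00,
         1.00000000e+00]])}
```

View pics/scene0.png

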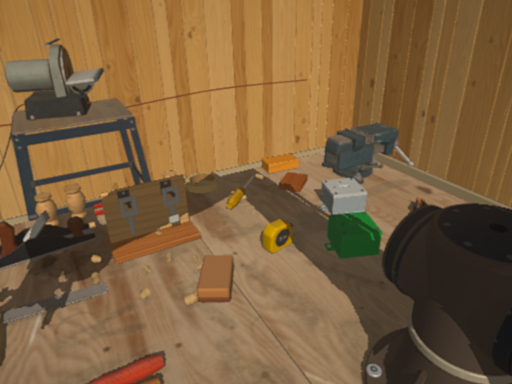

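View pics/side0.png

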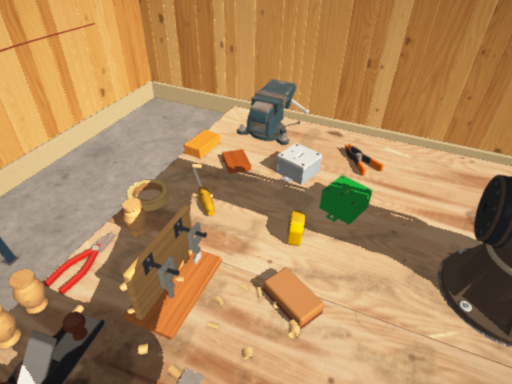

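View pics/wrist0.png

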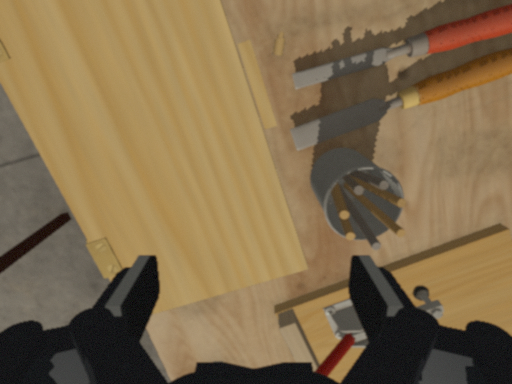

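```bash
cat > h.py <<'E'
import numpy as np,cv2
from bench import robot, read_camera
from scipy.spatial.transform import Rotation as R
def pose(c,s=None):
    if "origin" in c: return np.array(c["origin"]),R.from_quat(c["orientation"]).as_matrix()
    T=np.eye(4);T[:3,:3]=R.from_quat(s["eef_rot"]).as_matrix();T[:3,3]=s["tool_pos"]
    T=T@c["T_tool_cam"]; return T[:3,3],T[:3,:3]
def ray(c,u,v,s=None):
    o,M=pose(c,s); d=M@np.array([(u-c["cx"])/c["fx"],-(v-c["cy"])/c["fy"],-1.]); return o,d/np.linalg.norm(d)
def onz(c,u,v,z,s=None):
    o,d=ray(c,u,v,s); return o+d*(z-o[2])/d[2]
def proj(c,p,s=None):
    o,M=pose(c,s); q=M.T@(np.asarray(p)-o); return c["cx"]+c["fx"]*q[0]/-q[2], c["cy"]-c["fy"]*q[1]/-q[2]
def tri(rays):
    A=np.zeros((3,3));b=np.zeros(3)
    for o,d in rays:
        P=np.eye(3)-np.outer(d,d);A+=P;b+=P@o
    x=np.linalg.solve(A,b); return x,[np.linalg.norm((np.eye(3)-np.outer(d,d))@(x-o)) for o,d in rays]
E
python3 - <<'E'
from h import *
a=cv2.imread("pics/scene0.png");b=cv2.imread("pics/side0.png")
def crop(im,x,y,w,h,k,n): cv2.imwrite(n,cv2.resize(im[y:y+h,x:x+w],None,fx=k,fy=k,interpolation=cv2.INTER_CUBIC))
crop(a,90,165,125,95,6,"pics/s_rack.png")
crop(b,115,195,125,145,4.1,"pics/d_rack.png")
crop(b,265,130,120,100,6,"pics/d_box.png")
crop(a,305,165,100,95,6,"pics/s_box.png")
E
```

```text
(no output)
```

View pics/s_rack.png

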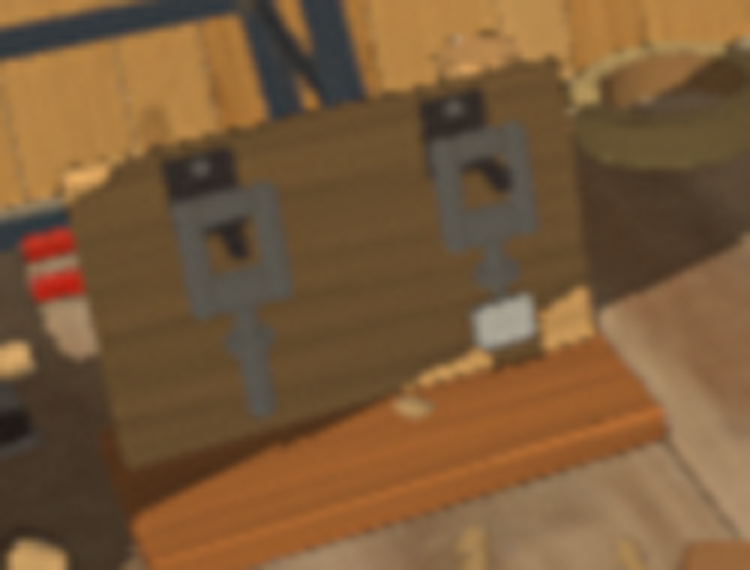

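View pics/d_rack.png

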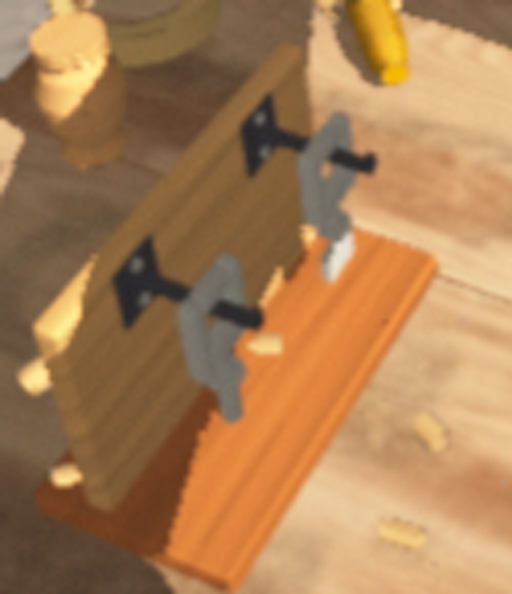

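View pics/d_box.png

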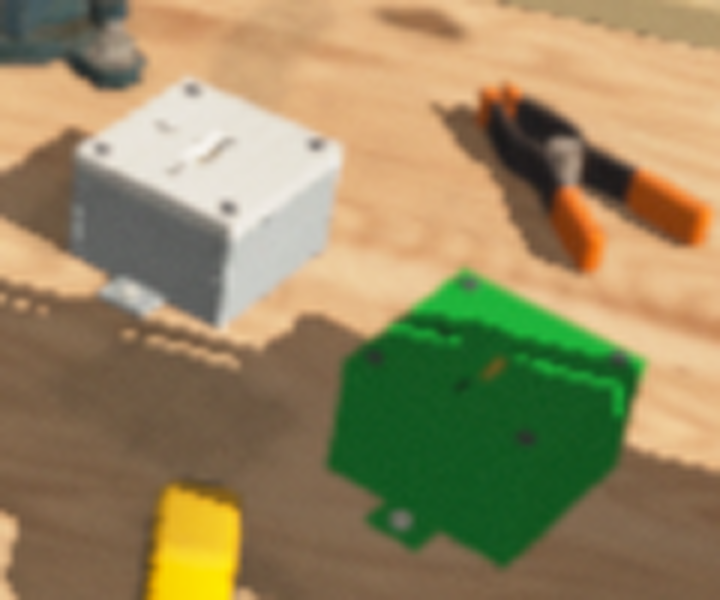

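View pics/s_box.png

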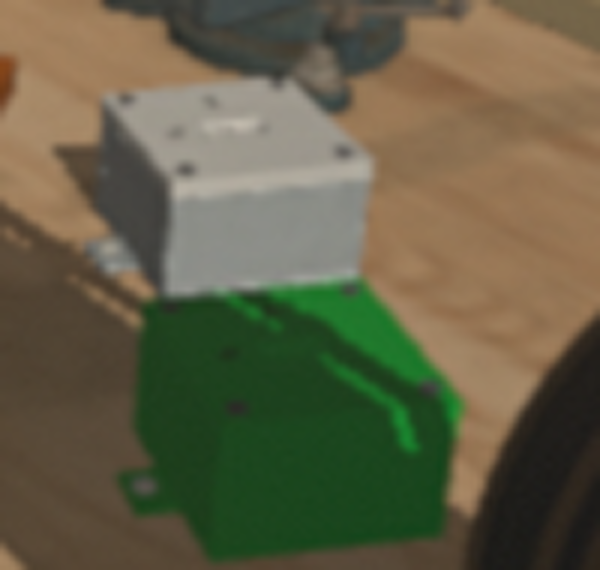

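Run:
```python
from h import *
a=read_camera("scene");b=read_camera("side")
def S(u,v):return 90+u/6,165+v/6
def D(u,v):return 115+u/4.1,195+v/4.1
def SB(u,v):return 305+u/6,165+v/6
def DB(u,v):return 265+u/6,130+v/6
pts={"boardR":(S(555,60),D(297,45)),"tipR":(S(503,180),D(370,163)),"tipL":(S(238,240),D(255,318)),
"footRf":(S(660,410),D(437,260)),"footLf":(S(135,520),D(232,588)),
"blade":(S(505,320),D(338,257)),"bowRtop":(S(480,132),D(338,125)),"bowLtop":(S(228,195),D(227,268)),
"plateA":(SB(105,95),DB(192,80)),"pl":(SB(172,185),DB(80,150)),"slot":(SB(232,125),DB(202,152)),
"pB":(SB(280,78),DB(340,148)),"pC":(SB(372,158),DB(232,230))}
for k,(p,q) in pts.items():
    x,r=tri([ray(a,*p),ray(b,*q)]); print(k,x.round(4),np.round(r[0]*1000,1))
print("slot on z60", onz(a,*SB(232,125),.06),onz(b,*DB(202,152),.06))
for c in [(192,80),(80,150),(232,230),(340,148)]: print(onz(b,*DB(*c),.06).round(4))
for c in [(105,95),(172,185),(372,165),(280,78)]: print(onz(a,*SB(*c),.06).round(4))
```

```text
boardR [0.6252 0.168  0.1388] 0.5
tipR [0.5611 0.2115 0.1256] 0.6
tipL [0.5598 0.3083 0.1276] 1.6
footRf [0.556  0.1632 0.0114] 1.6
footLf [0.5439 0.3667 0.035 ] 6.7
blade [0.5829 0.2132 0.054 ] 1.9
bowRtop [0.5766 0.2122 0.141 ] 1.6
bowLtop [0.5752 0.3039 0.1406] 2.2
plateA [ 0.5053 -0.1623  0.1103] 18.5
pl [ 0.5893 -0.2717 -0.0062] 11.7
slot [ 0.515  -0.2333  0.053 ] 2.3
pB [ 0.4418 -0.187   0.1103] 8.3
pC [ 5.060e-01 -2.955e-01  3.000e-04] 27.6
slot on z60 [ 0.50720105 -0.22738547  0.06      ] [ 0.51144814 -0.21871909  0.06      ]
[ 0.5358 -0.2775  0.06  ]
[ 0.5635 -0.1959  0.06  ]
[ 0.4798 -0.1646  0.06  ]
[ 0.4539 -0.2497  0.06  ]
[ 0.5606 -0.1988  0.06  ]
[ 0.4757 -0.169   0.06  ]
[ 0.4469 -0.2525  0.06  ]
[ 0.5339 -0.2777  0.06  ]
```

Candidates in the scene image: key on the left hook (131,207) has a narrow round pin below its collar. Key on the right hook (171,195) has a wide bright blade at (174,218), so that is the blade key. Boxes: grey (344,190), which is the target, and green (354,233), a decoy. I checked both choices in the enlarged crops.

```bash
python3 -m jog '[{"az":-0.137,"fingers":-1},{"az":-0.137},{"tx":24,"ty":26},{"tx":24,"ty":26},{"tx":24,"ty":26},{"tx":24,"ty":26},{"tx":24,"ty":26},{"tx":24,"ty":26},{"tx":24,"ty":26},{"tx":24,"ty":26},{"tx":24,"ty":26},{"tx":24,"ty":26},{"tx":24,"ty":26},{"tx":24,"ty":26},{"tx":24,"ty":26},{"tx":24,"ty":26},{"tx":24,"ty":26},{"tx":24,"ty":26}]' 60
cat > look.py <<'E'
from h import *
import sys,pickle
n=sys.argv[1]; s=robot.read_state()
c=read_camera(n); cv2.imwrite(f"pics/{sys.argv[2]}.png",cv2.cvtColor(c["color"],cv2.COLOR_RGB2BGR)); pickle.dump((c,s),open(f"pics/{sys.argv[2]}.pkl","wb"))
x=R.from_quat(s["eef_rot"]).as_matrix()
print(s["time"],s["tool_pos"],"xang",np.degrees(np.arctan2(x[1,0],x[0,0])),"z",x[:,2],"q",np.round(s["qpos"],3),s["opening"],s["ft_force"].round(1) if hasattr(s["ft_force"],"round") else s["ft_force"])
E
python3 look.py wrist w1
```

```text
0.25 [0.18246782 0.64962821 0.23083817] xang -15.691219599046768 z [-1.41451129e-04 -8.17357791e-04 -9.99999656e-01] q [ 1.585  0.359  0.012 -0.    -1.224 -0.288] 0.08530561623430148 [ 1.  -0.6 -0.3]$[0]: bad value
```

View pics/w1.png

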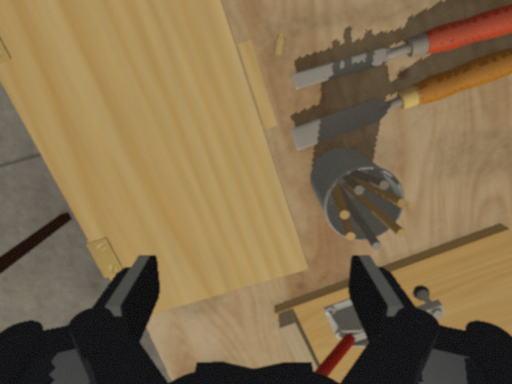

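The move was refused before anything moved, so I'll leave out the fingers value.

```bash
python3 -m jog '[{"az":-0.137},{"az":-0.137},{"tx":24,"ty":26},{"tx":24,"ty":26},{"tx":24,"ty":26},{"tx":24,"ty":26},{"tx":24,"ty":26},{"tx":24,"ty":26},{"tx":24,"ty":26},{"tx":24,"ty":26},{"tx":24,"ty":26},{"tx":24,"ty":26},{"tx":24,"ty":26},{"tx":24,"ty":26},{"tx":24,"ty":26},{"tx":24,"ty":26},{"tx":24,"ty":26},{"tx":24,"ty":26}]' 60
```

```text
$[0]: bad value
```

```bash
python3 -m jog '[{"tx":0,"ty":0,"tz":0,"ax":0,"ay":0,"az":-0.137,"fingers":-1}]' 60; python3 -m jog 2>&1 | tail -5; python3 -m jog --help 2>&1 | tail -5
```

```text
time: 0.42
tool_pos: [0.1825, 0.6498, 0.2312]
eef_rot: [0.998, -0.067, -0.0, 0.0]
ft_force: [0.0, -0.5, 1.3]
opening: 0.0851
invalid input
invalid input: not JSON, or not a number
```

All keys are required in each row. The rotation sense is as expected.

```bash
python3 -m jog '[{"tx":0,"ty":0,"tz":0,"ax":0,"ay":0,"az":-0.137,"fingers":-1},{"tx":24,"ty":26,"tz":0,"ax":0,"ay":0,"az":0,"fingers":-1},{"tx":24,"ty":26,"tz":0,"ax":0,"ay":0,"az":0,"fingers":-1},{"tx":24,"ty":26,"tz":0,"ax":0,"ay":0,"az":0,"fingers":-1},{"tx":24,"ty":26,"tz":0,"ax":0,"ay":0,"az":0,"fingers":-1},{"tx":24,"ty":26,"tz":0,"ax":0,"ay":0,"az":0,"fingers":-1},{"tx":24,"ty":26,"tz":0,"ax":0,"ay":0,"az":0,"fingers":-1},{"tx":24,"ty":26,"tz":0,"ax":0,"ay":0,"az":0,"fingers":-1},{"tx":24,"ty":26,"tz":0,"ax":0,"ay":0,"az":0,"fingers":-1},{"tx":24,"ty":26,"tz":0,"ax":0,"ay":0,"az":0,"fingers":-1},{"tx":24,"ty":26,"tz":0,"ax":0,"ay":0,"az":0,"fingers":-1},{"tx":24,"ty":26,"tz":0,"ax":0,"ay":0,"az":0,"fingers":-1},{"tx":24,"ty":26,"tz":0,"ax":0,"ay":0,"az":0,"fingers":-1},{"tx":24,"ty":26,"tz":0,"ax":0,"ay":0,"az":0,"fingers":-1},{"tx":24,"ty":26,"tz":0,"ax":0,"ay":0,"az":0,"fingers":-1},{"tx":24,"ty":26,"tz":0,"ax":0,"ay":0,"az":0,"fingers":-1},{"tx":24,"ty":26,"tz":0,"ax":0,"ay":0,"az":0,"fingers":-1},{"tx":0,"ty":0,"tz":0,"ax":0,"ay":0,"az":0,"fingers":-1}]' 60
python3 look.py wrist w2
```

```text
time: 2.68
tool_pos: [0.5677, 0.2322, 0.2309]
eef_rot: [1.0, -0.001, -0.0, 0.0]
ft_force: [-0.6, 0.9, -1.6]
opening: 0.0855
2.675 [0.56769751 0.23216755 0.23093422] xang -0.14527640111860357 z [-3.55111460e-04 -4.81834719e-04 -9.99999821e-01] q [ 0.706  0.259 -0.131  0.    -1.182  0.862] 0.08548627814257675 [-0.6  0.9 -1.6]
```

View pics/w2.png

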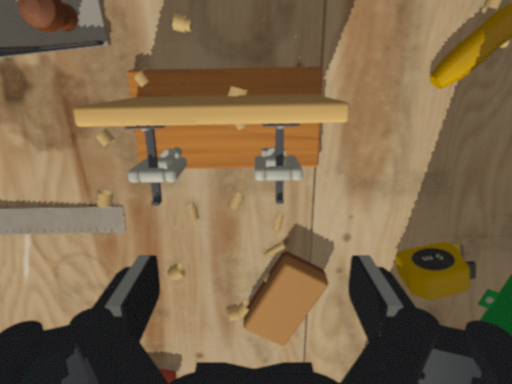

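Run:
```python
from h import *
im=cv2.imread("pics/w2.png")
cv2.imwrite("pics/w2c.png",cv2.resize(im[85:215,110:330],None,fx=3.5,fy=3.5,interpolation=cv2.INTER_CUBIC))
```

```text
(no output)
```

View pics/w2c.png

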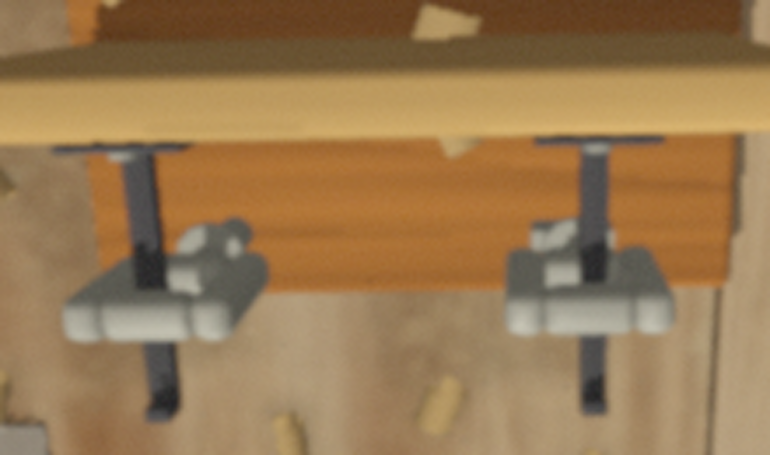

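Run:
```python
from h import *
import pickle
c,s=pickle.load(open("pics/w2.pkl","rb"))
P=lambda u,v,z:onz(c,110+u/3.5,85+v/3.5,z,s).round(4)
print("bow c",P(590,313,.140),"edges",P(507,313,.14),P(673,313,.14),"v297/330",P(590,297,.14),P(590,330,.14))
print("tips top",P(593,410,.135),P(163,415,.135),"root",P(595,150,.13),P(135,155,.13))
print("board front top edge",P(0,142,.142),P(770,134,.142))
print("left bow",P(147,320,.14))
```

```text
bow c [0.5831 0.2131 0.14  ] edges [0.5832 0.2304 0.14  ] [0.5831 0.1958 0.14  ] v297/330 [0.5866 0.2132 0.14  ] [0.5794 0.213  0.14  ]
tips top [0.5596 0.2116 0.135 ] [0.5587 0.3058 0.135 ] root [0.6154 0.2121 0.13  ] [0.6146 0.3077 0.13  ]
board front top edge [0.6189 0.3303 0.142 ] [0.6202 0.1786 0.142 ]
left bow [0.5818 0.3056 0.14  ]
```

The left key ends in a round pin and the right key at (278,174) has the flat white blade, which confirms the choice. The measured bow width of 34.6 mm and hook spacing of 95 mm match the description. Next I go down over the right key.

```bash
python3 -m jog '[{"tx":17,"ty":20,"tz":0,"ax":0,"ay":0,"az":0,"fingers":-1},{"tx":0,"ty":0,"tz":34,"ax":0,"ay":0,"az":0,"fingers":-1},{"tx":0,"ty":0,"tz":34,"ax":0,"ay":0,"az":0,"fingers":-1},{"tx":0,"ty":0,"tz":34,"ax":0,"ay":0,"az":0,"fingers":-1},{"tx":0,"ty":0,"tz":34,"ax":0,"ay":0,"az":0,"fingers":-1},{"tx":0,"ty":0,"tz":0,"ax":0,"ay":0,"az":0,"fingers":-1}]' 60
python3 look.py wrist w3; python3 look.py side d3
```

```text
time: 3.48
tool_pos: [0.5816, 0.2136, 0.0929]
eef_rot: [1.0, 0.0, -0.002, 0.001]
ft_force: [0.5, -0.1, 0.5]
opening: 0.0855
3.475 [0.5815591  0.21358657 0.09292763] xang 0.04198484744897672 z [-0.00439827 -0.00282507 -0.99998634] q [ 0.666  0.39  -0.283 -0.001 -0.903  0.906] 0.08548297048485469 [ 0.5 -0.1  0.5]
3.525 [0.58294035 0.21422945 0.09499699] xang 0.06997200420017621 z [-0.00143714 -0.00132672 -0.99999809] q [ 0.666  0.388 -0.281  0.    -0.904  0.906] 0.08569492414773944 [-0.5  0.2  1.7]
```

View pics/w3.png

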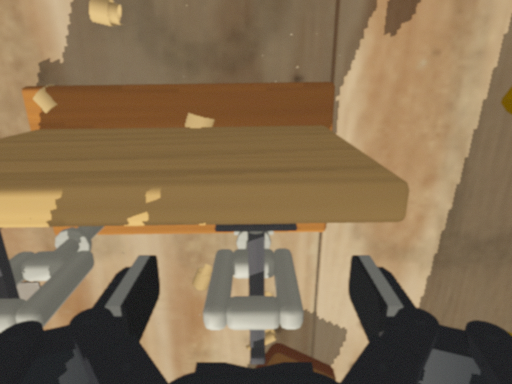

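View pics/d3.png

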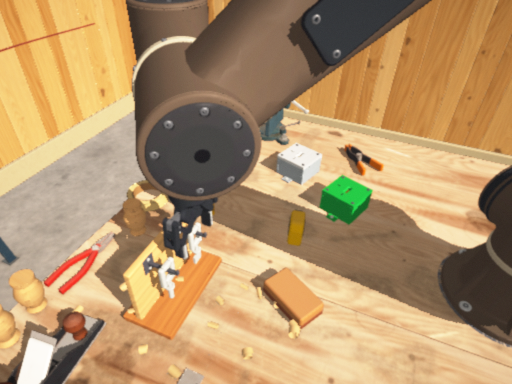

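Run:
```python
from h import *
import pickle
c,s=pickle.load(open("pics/w3.pkl","rb"))
s["tool_pos"]=np.array([0.58294035,0.21422945,0.09499699])
for v in (296,312,328): print(onz(c,253,v,.140,s).round(4))
print(onz(c,205,312,.140,s),onz(c,301,312,.140,s))
```

```text
[0.5933 0.2138 0.14  ]
[0.5866 0.2138 0.14  ]
[0.5796 0.2138 0.14  ]
[0.58661201 0.23077902 0.14      ] [0.58657329 0.19686413 0.14      ]
```

```bash
python3 -m jog '[{"tx":3.5,"ty":0.5,"tz":0,"ax":0,"ay":0,"az":0,"fingers":-1},{"tx":0,"ty":0,"tz":0,"ax":0,"ay":0,"az":0,"fingers":1},{"tx":0,"ty":0,"tz":0,"ax":0,"ay":0,"az":0,"fingers":1},{"tx":0,"ty":0,"tz":0,"ax":0,"ay":0,"az":0,"fingers":1},{"tx":0,"ty":0,"tz":0,"ax":0,"ay":0,"az":0,"fingers":1},{"tx":0,"ty":0,"tz":0,"ax":0,"ay":0,"az":0,"fingers":1},{"tx":0,"ty":0,"tz":0,"ax":0,"ay":0,"az":0,"fingers":1}]' 100
python3 look.py wrist w4
```

```text
time: 4.45
tool_pos: [0.5874, 0.2135, 0.096]
eef_rot: [1.0, 0.0, 0.0, -0.0]
ft_force: [-1.3, -0.1, 6.0]
opening: 0.035
4.45 [0.58744775 0.21352521 0.09595086] xang 0.024743124519607643 z [ 8.64467420e-04  2.70750211e-04 -9.99999590e-01] q [ 0.661  0.391 -0.273  0.    -0.906  0.91 ] 0.03501482996328799 [-1.3 -0.1  6. ]
```

View pics/w4.png

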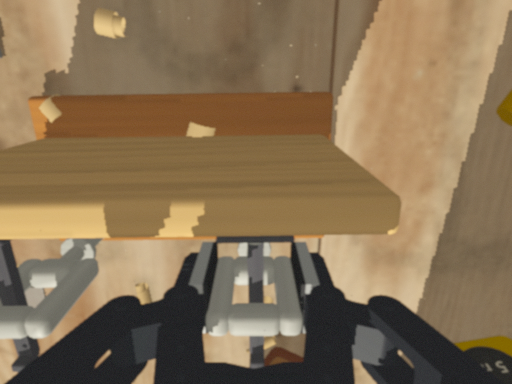

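The key is gripped square with the opening at 35 mm. Now I lift 11 mm and draw it out along -x.

```bash
python3 -m jog '[{"tx":0,"ty":0,"tz":-5.5,"ax":0,"ay":0,"az":0,"fingers":1},{"tx":0,"ty":0,"tz":-5.5,"ax":0,"ay":0,"az":0,"fingers":1},{"tx":0,"ty":0,"tz":0,"ax":0,"ay":0,"az":0,"fingers":1}]' 100
python3 -m jog '[{"tx":-5,"ty":0,"tz":0,"ax":0,"ay":0,"az":0,"fingers":1},{"tx":-10,"ty":0,"tz":0,"ax":0,"ay":0,"az":0,"fingers":1},{"tx":-10,"ty":0,"tz":0,"ax":0,"ay":0,"az":0,"fingers":1},{"tx":-10,"ty":0,"tz":0,"ax":0,"ay":0,"az":0,"fingers":1},{"tx":-10,"ty":0,"tz":0,"ax":0,"ay":0,"az":0,"fingers":1},{"tx":-10,"ty":0,"tz":0,"ax":0,"ay":0,"az":0,"fingers":1},{"tx":-10,"ty":0,"tz":0,"ax":0,"ay":0,"az":0,"fingers":1},{"tx":-5,"ty":0,"tz":0,"ax":0,"ay":0,"az":0,"fingers":1},{"tx":0,"ty":0,"tz":0,"ax":0,"ay":0,"az":0,"fingers":1}]'
python3 look.py wrist w5; python3 look.py scene s5; python3 look.py side d5
```

```text
time: 4.88
tool_pos: [0.5873, 0.2136, 0.1067]
eef_rot: [1.0, 0.0, 0.0, -0.0]
ft_force: [-0.9, -0.5, -1.0]
opening: 0.0348
time: 6.0
tool_pos: [0.5169, 0.2135, 0.1065]
eef_rot: [1.0, 0.0, 0.0, -0.0]
ft_force: [0.9, 0.5, -1.2]
opening: 0.0343
6.0 [0.51690639 0.21350197 0.10647705] xang 0.035002201625447406 z [ 2.39420726e-04  1.70144272e-04 -9.99999957e-01] q [ 0.742  0.284 -0.409  0.    -0.877  0.83 ] 0.034348186085158626 [ 0.9  0.5 -1.2]
6.05 [0.51723003 0.2135655  0.10646488] xang 0.03100179057371034 z [ 3.60854427e-04  1.68953955e-04 -9.99999921e-01] q [ 0.742  0.285 -0.409  0.    -0.877  0.83 ] 0.034669819280465974 [ 0.3  0.2 -0.6]
6.1 [0.51731601 0.21352507 0.10638097] xang 0.018691470965230675 z [ 2.23491331e-04  9.07693975e-05 -9.99999971e-01] q [ 0.741  0.285 -0.409  0.    -0.877  0.83 ] 0.034673740856802186 [ 0.1 -0.4  0. ]
```

View pics/w5.png

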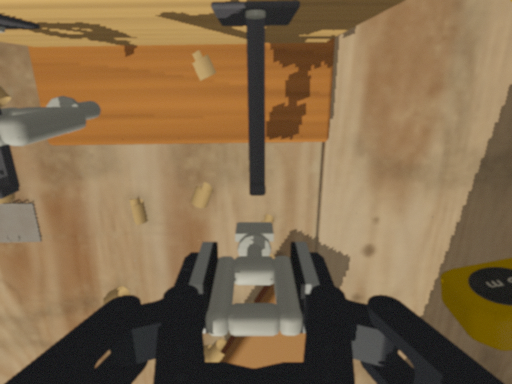

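View pics/s5.png

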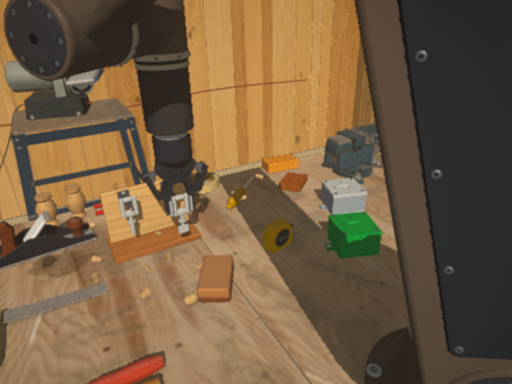

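View pics/d5.png

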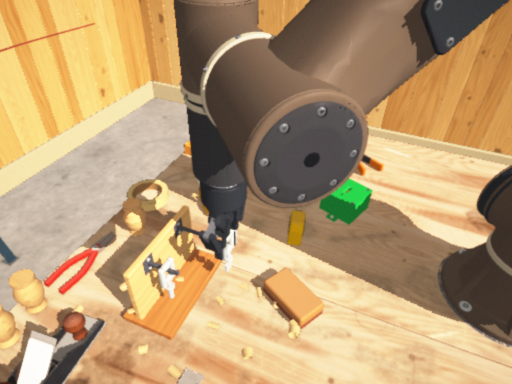

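Run:
```python
from h import *
import pickle
c,s=pickle.load(open("pics/w5.pkl","rb"))
T=c["T_tool_cam"]
def pr(p):
    q=np.linalg.inv(T)@np.r_[np.array(p)/1000,1]; return (c["cx"]+c["fx"]*q[0]/-q[2]).round(1),(c["cy"]-c["fy"]*q[1]/-q[2]).round(1)
for x0 in (-3,0,3):
  print(x0,"tip",pr((x0+2.5,-9,48)),pr((x0+2.5,9,48)),"bladetop",pr((x0+2.5,0,29)),"collar",pr((x0+9,0,15)),"bowtop",pr((x0-5,0,-44)),pr((x0+5,0,-44)),pr((x0+5,-18,-44)),"winbot",pr((x0+5,0,-12)))
im=cv2.imread("pics/w5.png")
cv2.imwrite("pics/w5c.png",cv2.resize(im[200:350,180:330],None,fx=4,fy=4,interpolation=cv2.INTER_CUBIC))
```

```text
-3 tip (np.float64(237.9), np.float64(217.9)) (np.float64(266.8), np.float64(218.0)) bladetop (np.float64(252.3), np.float64(231.2)) collar (np.float64(252.2), np.float64(231.5)) bowtop (np.float64(251.6), np.float64(336.1)) (np.float64(251.5), np.float64(313.5)) (np.float64(201.2), np.float64(313.5)) winbot (np.float64(251.9), np.float64(265.8))
0 tip (np.float64(237.8), np.float64(213.5)) (np.float64(266.9), np.float64(213.5)) bladetop (np.float64(252.3), np.float64(226.4)) collar (np.float64(252.2), np.float64(226.3)) bowtop (np.float64(251.6), np.float64(329.4)) (np.float64(251.5), np.float64(306.5)) (np.float64(200.8), np.float64(306.4)) winbot (np.float64(251.9), np.float64(259.9))
3 tip (np.float64(237.8), np.float64(209.0)) (np.float64(267.0), np.float64(209.0)) bladetop (np.float64(252.3), np.float64(221.5)) collar (np.float64(252.1), np.float64(221.0)) bowtop (np.float64(251.5), np.float64(322.7)) (np.float64(251.5), np.float64(299.3)) (np.float64(200.3), np.float64(299.3)) winbot (np.float64(251.9), np.float64(253.9))
```

View pics/w5c.png

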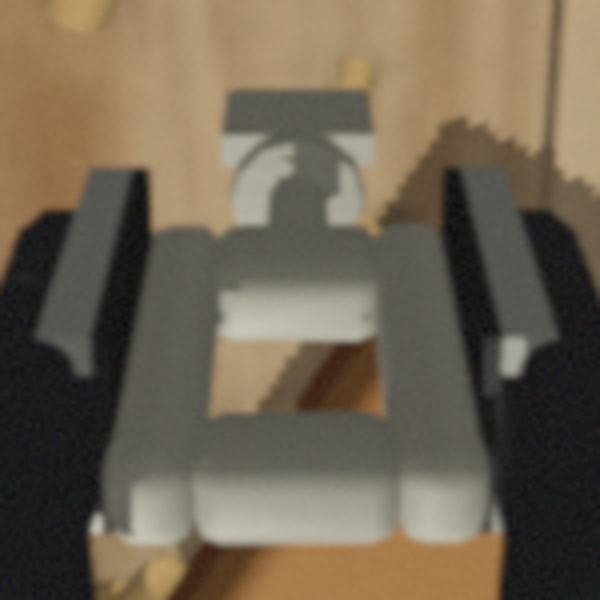

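The key is free of the hook (tip at image (254,223), vertical, about 4.5 mm behind the tool axis) and the round key still hangs. Now I raise it and carry it across to the grey box.

```bash
python3 -m jog '[{"tx":-5,"ty":0,"tz":-25,"ax":0,"ay":0,"az":0,"fingers":1},{"tx":0,"ty":20,"tz":-25,"ax":0,"ay":0,"az":0,"fingers":1},{"tx":0,"ty":35,"tz":-10,"ax":0,"ay":0,"az":0,"fingers":1},{"tx":0,"ty":35,"tz":0,"ax":0,"ay":0,"az":0,"fingers":1},{"tx":0,"ty":35,"tz":0,"ax":0,"ay":0,"az":0,"fingers":1},{"tx":0,"ty":35,"tz":0,"ax":0,"ay":0,"az":0,"fingers":1},{"tx":0,"ty":35,"tz":0,"ax":0,"ay":0,"az":0,"fingers":1},{"tx":0,"ty":35,"tz":0,"ax":0,"ay":0,"az":0,"fingers":1},{"tx":0,"ty":35,"tz":0,"ax":0,"ay":0,"az":0,"fingers":1},{"tx":0,"ty":35,"tz":0,"ax":0,"ay":0,"az":0,"fingers":1},{"tx":0,"ty":35,"tz":0,"ax":0,"ay":0,"az":0,"fingers":1},{"tx":0,"ty":35,"tz":0,"ax":0,"ay":0,"az":0,"fingers":1},{"tx":0,"ty":35,"tz":0,"ax":0,"ay":0,"az":0,"fingers":1},{"tx":0,"ty":33,"tz":0,"ax":0,"ay":0,"az":0,"fingers":1},{"tx":0,"ty":0,"tz":0,"ax":0,"ay":0,"az":0.179,"fingers":1},{"tx":0,"ty":0,"tz":0,"ax":0,"ay":0,"az":0.179,"fingers":1},{"tx":0,"ty":0,"tz":0,"ax":0,"ay":0,"az":0,"fingers":1},{"tx":0,"ty":0,"tz":0,"ax":0,"ay":0,"az":0,"fingers":1}]'
python3 look.py wrist w6; python3 look.py scene s6
```

```text
time: 8.4
tool_pos: [0.5123, -0.2246, 0.1662]
eef_rot: [0.984, -0.176, -0.0, 0.0]
ft_force: [-0.0, -0.6, -1.5]
opening: 0.0347
8.4 [ 0.51228531 -0.2246264   0.16623315] xang -20.273803595709925 z [-1.01032876e-04  8.27715386e-06 -9.99999995e-01] q [-0.063  0.222 -0.337 -0.    -1.011  1.28 ] 0.0347189472737123 [-0.  -0.6 -1.5]
8.45 [ 0.51228563 -0.22456652  0.16628772] xang -20.30624351371548 z [ 4.72834984e-06 -1.29494631e-05 -1.00000000e+00] q [-0.063  0.222 -0.337  0.    -1.011  1.279] 0.03469468873237952 [ 0.7  0.8 -0.2]
```

View pics/w6.png

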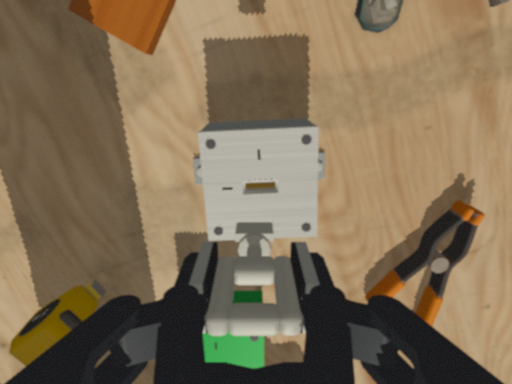

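View pics/s6.png

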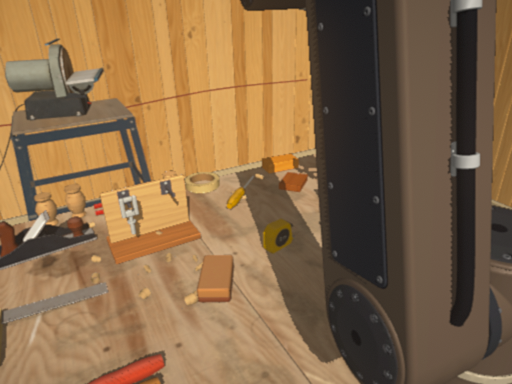

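Run:
```python
from h import *
import pickle
c,s=pickle.load(open("pics/w6.pkl","rb"))
im=cv2.imread("pics/w6.png")
x0,y0=190,110
cv2.imwrite("pics/w6c.png",cv2.resize(im[y0:y0+145,x0:x0+140],None,fx=4,fy=4,interpolation=cv2.INTER_CUBIC))
g=cv2.cvtColor(im,cv2.COLOR_BGR2GRAY)
# dark bolts / slot inside plate
m=(g[125:240,204:318]<140).astype(np.uint8)
n,l,st,ce=cv2.connectedComponentsWithStats(m)
for i in range(1,n):
    if st[i,4]>8: print(st[i],ce[i]+[204,125], onz(c,*(ce[i]+[204,125]),.06,s).round(4))
```

```text
[  0   0 114   7 495] [248.81212121 126.96767677] [ 0.5583 -0.2387  0.06  ]
[97  9 11 11 86] [306.04651163 139.03488372] [ 0.535  -0.2759  0.06  ]
[ 2 14 10 10 85] [210.2        143.44705882] [ 0.5568 -0.2071  0.06  ]
[53 24  4 11 27] [258.48148148 154.18518519] [ 0.5365 -0.2384  0.06  ]
[ 40  57  34  12 347] [260.18731988 187.69740634] [ 0.5108 -0.2305  0.06  ]
[18 62 11  3 29] [227. 188.] [ 0.5196 -0.2059  0.06  ]
[ 32  97  37  18 560] [253.96964286 229.675     ] [ 0.4784 -0.2134  0.06  ]
[97 98 10  9 64] [305.734375 226.75    ] [ 0.4662 -0.2541  0.06  ]
[ 10 102   9   8  62] [218.11290323 230.40322581] [ 0.488  -0.1855  0.06  ]
[  0 107   4   8  29] [205.37931034 235.82758621] [ 0.487  -0.1737  0.06  ]
```

View pics/w6c.png

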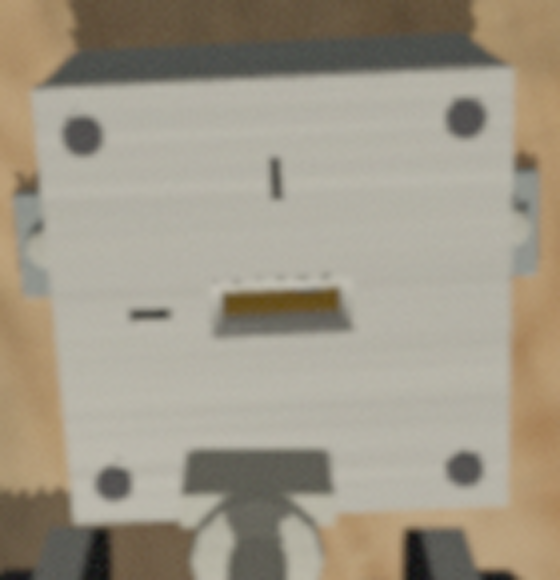

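```bash
cat > rel.py <<'E'
from h import *
import pickle
def tz(c,u,v,z):  # ray onto plane tool z (mm)
    T=c["T_tool_cam"]; d=T[:3,:3]@np.array([(u-c["cx"])/c["fx"],-(v-c["cy"])/c["fy"],-1.]); o=T[:3,3]
    return ((o+d*(z/1000-o[2])/d[2])*1000).round(2)
E
python3 - <<'E'
from rel import *
c,s=pickle.load(open("pics/w6.pkl","rb"))
P=lambda u,v,z:tz(c,190+u/4,110+v/4,z)
print("shoulder front",P(183,492,29),P(333,492,29)); print("shoulder rear",P(183,525,29),P(333,525,29))
print("tip",P(187,452,48),P(330,452,48))
h=(s["tool_pos"][2]-.06)*1000
b=[P(82,135,h),P(465,117,h),P(465,467,h),P(114,482,h)]
print(h,b,np.mean(b,0)); print("ang",np.degrees(np.arctan2(b[1][0]-b[0][0],b[1][1]-b[0][1])),np.degrees(np.arctan2(b[2][0]-b[3][0],b[2][1]-b[3][1])))
print("slot outer", P(215,335,h),P(350,327,h),P(222,285,h),P(338,278,h), "bottom edge mid",P(282,331,h),"top",P(280,279,h))
E
```

```text
shoulder front [-1.34 -9.29 29.  ] [-1.32 12.06 29.  ]
shoulder rear [-6.56 -9.37 29.  ] [-6.54 12.17 29.  ]
tip [-3.64 -9.67 48.  ] [-3.62 12.7  48.  ]
106.23314965523267 [array([ 35.47, -31.68, 106.23]), array([ 38.93,  40.39, 106.23]), array([-33.03,  44.07, 106.23]), array([-36.46, -28.  , 106.23])] [  1.2275   6.195  106.23  ]
ang 2.748595811404835 2.7248001288657275
slot outer [ -4.43  -6.94 106.23] [ -2.73  19.77 106.23] [  5.93  -5.48 106.23] [  7.37  17.19 106.23] bottom edge mid [ -3.58   6.33 106.23] top [  7.16   5.86 106.23]
```

Measured in the tool frame: blade centre (-4.0, 1.4) mm, slot centre (1.5, 6.2) mm, slot turned 2.7°. The slot outline (10.7 × 27 mm with chamfers) and the blade (5.2 × 21.5 mm) match the given sizes. I'll align and go down to just above the plate.

```bash
python3 -m jog '[{"tx":0,"ty":0,"tz":0,"ax":0,"ay":0,"az":-0.048,"fingers":1},{"tx":5.2,"ty":4.9,"tz":10,"ax":0,"ay":0,"az":0,"fingers":1},{"tx":0,"ty":0,"tz":15,"ax":0,"ay":0,"az":0,"fingers":1},{"tx":0,"ty":0,"tz":15,"ax":0,"ay":0,"az":0,"fingers":1},{"tx":0,"ty":0,"tz":8,"ax":0,"ay":0,"az":0,"fingers":1},{"tx":0,"ty":0,"tz":0,"ax":0,"ay":0,"az":0,"fingers":1},{"tx":0,"ty":0,"tz":0,"ax":0,"ay":0,"az":0,"fingers":1}]'
python3 look.py wrist w7
python3 - <<'E'
from h import *
im=cv2.imread("pics/w7.png")
cv2.imwrite("pics/w7c.png",cv2.resize(im[160:360,165:345],None,fx=3,fy=3,interpolation=cv2.INTER_CUBIC))
E
```

```text
time: 9.38
tool_pos: [0.516, -0.2309, 0.1186]
eef_rot: [0.988, -0.154, 0.0, 0.0]
ft_force: [0.3, 0.4, -0.4]
opening: 0.0348
9.375 [ 0.5160106  -0.23090428  0.11863976] xang -17.739934482599566 z [ 5.42228960e-04 -2.20649036e-04 -9.99999829e-01] q [-0.074  0.28  -0.383  0.    -0.908  1.336] 0.03476424370053299 [ 0.3  0.4 -0.4]
```

View pics/w7c.png

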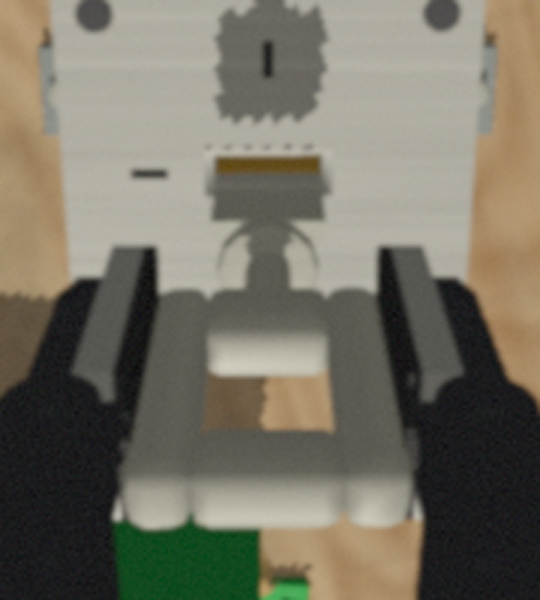

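Run:
```python
from rel import *
c,s=pickle.load(open("pics/w7.pkl","rb"))
P=lambda u,v,z:tz(c,165+u/3,160+v/3,z)
h=(s["tool_pos"][2]-.06)*1000
print(h,"bolts",P(94,13,h),P(441,12,h),"slot outer top",P(210,150,h),P(327,150,h),"tip?",P(211,190,48),P(327,190,48),"sh",P(211,219,29),P(327,219,29))
im=cv2.imread("pics/w7.png")
cv2.imwrite("pics/w7d.png",cv2.resize(im[200:250,225:285],None,fx=10,fy=10,interpolation=cv2.INTER_CUBIC))
```

```text
58.63976176197906 bolts [ 31.36 -34.81  58.64] [31.64 37.19 58.64] slot outer top [  0.8  -11.26  58.64] [ 0.82 14.16 58.64] tip? [ -3.9  -10.57  48.  ] [-3.89 13.64 48.  ] sh [-1.38 -9.53 29.  ] [-1.36 12.48 29.  ]
```

View pics/w7d.png

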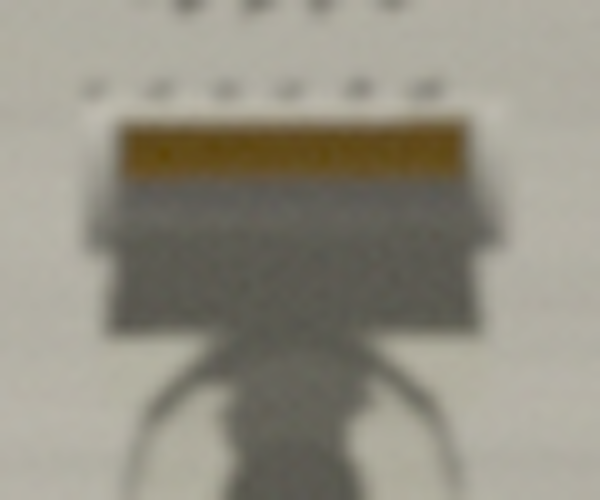

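Alignment is within about 0.5 mm; I'll correct tx by -0.5 and start the entry.

```bash
python3 -m jog '[{"tx":-0.5,"ty":-0.1,"tz":4,"ax":0,"ay":0,"az":0,"fingers":1},{"tx":0,"ty":0,"tz":4,"ax":0,"ay":0,"az":0,"fingers":1},{"tx":0,"ty":0,"tz":3,"ax":0,"ay":0,"az":0,"fingers":1},{"tx":0,"ty":0,"tz":2,"ax":0,"ay":0,"az":0,"fingers":1},{"tx":0,"ty":0,"tz":2,"ax":0,"ay":0,"az":0,"fingers":1},{"tx":0,"ty":0,"tz":2,"ax":0,"ay":0,"az":0,"fingers":1},{"tx":0,"ty":0,"tz":0,"ax":0,"ay":0,"az":0,"fingers":1}]'
python3 look.py wrist w8
python3 - <<'E'
from h import *
im=cv2.imread("pics/w8.png")
cv2.imwrite("pics/w8c.png",cv2.resize(im[160:360,165:345],None,fx=3,fy=3,interpolation=cv2.INTER_CUBIC))
E
```

```text
time: 10.3
tool_pos: [0.5151, -0.2306, 0.1011]
eef_rot: [0.988, -0.154, -0.0, 0.0]
ft_force: [-0.8, 0.1, -1.0]
opening: 0.0349
10.3 [ 0.51508996 -0.23059322  0.10109863] xang -17.751500503515715 z [-3.71468900e-04  4.08851236e-05 -9.99999930e-01] q [-0.074  0.299 -0.404 -0.    -0.869  1.335] 0.03493812469568342 [-0.8  0.1 -1. ]
```

View pics/w8c.png

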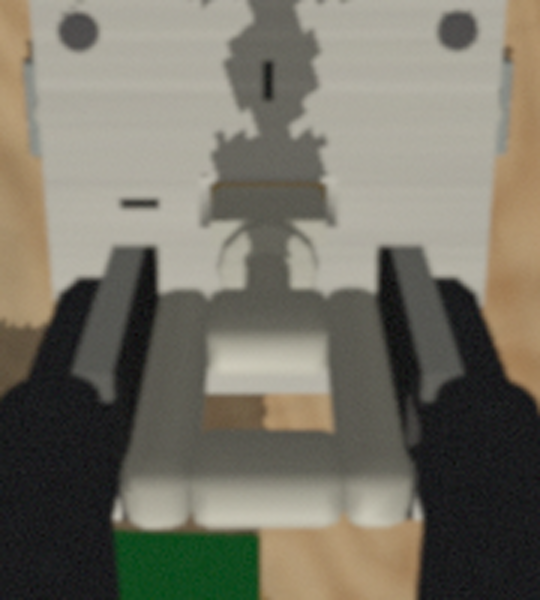

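The blade is in the slot with no side force. I'll continue to the first pin.

```bash
python3 -m jog '[{"tx":0,"ty":0,"tz":2,"ax":0,"ay":0,"az":0,"fingers":1},{"tx":0,"ty":0,"tz":2,"ax":0,"ay":0,"az":0,"fingers":1},{"tx":0,"ty":0,"tz":2,"ax":0,"ay":0,"az":0,"fingers":1},{"tx":0,"ty":0,"tz":2,"ax":0,"ay":0,"az":0,"fingers":1},{"tx":0,"ty":0,"tz":0,"ax":0,"ay":0,"az":0,"fingers":1}]' 110
python3 -m jog '[{"tx":0,"ty":0,"tz":1.5,"ax":0,"ay":0,"az":0.05,"fingers":1},{"tx":0,"ty":0,"tz":1.5,"ax":0,"ay":0,"az":-0.1,"fingers":1},{"tx":0,"ty":0,"tz":1,"ax":0,"ay":0,"az":0.1,"fingers":1},{"tx":0,"ty":0,"tz":0,"ax":0,"ay":0,"az":-0.05,"fingers":1}]'
```

```text
time: 10.98
tool_pos: [0.5151, -0.2306, 0.0931]
eef_rot: [0.988, -0.154, -0.0, 0.0]
ft_force: [0.4, -0.1, -0.5]
opening: 0.0342
time: 11.48
tool_pos: [0.5149, -0.2306, 0.0895]
eef_rot: [0.988, -0.154, -0.0, 0.0]
ft_force: [-1.2, 1.3, 2.0]
opening: 0.0343
```

```bash
python3 -m jog '[{"tx":0,"ty":0,"tz":1,"ax":0,"ay":0,"az":0.05,"fingers":1},{"tx":0,"ty":0,"tz":1,"ax":0,"ay":0,"az":-0.1,"fingers":1},{"tx":0,"ty":0,"tz":1,"ax":0,"ay":0,"az":0.1,"fingers":1},{"tx":0,"ty":0,"tz":1,"ax":0,"ay":0,"az":-0.1,"fingers":1},{"tx":0,"ty":0,"tz":0,"ax":0,"ay":0,"az":0.05,"fingers":1}]'
python3 -m jog '[{"tx":0,"ty":0,"tz":1,"ax":0,"ay":0,"az":0.05,"fingers":1},{"tx":0,"ty":0,"tz":1,"ax":0,"ay":0,"az":-0.1,"fingers":1},{"tx":0,"ty":0,"tz":1,"ax":0,"ay":0,"az":0.1,"fingers":1},{"tx":0,"ty":0,"tz":1,"ax":0,"ay":0,"az":-0.1,"fingers":1},{"tx":0,"ty":0,"tz":0,"ax":0,"ay":0,"az":0.05,"fingers":1}]'
python3 look.py wrist w9
python3 - <<'E'
from h import *
im=cv2.imread("pics/w9.png")
cv2.imwrite("pics/w9c.png",cv2.resize(im[160:360,165:345],None,fx=3,fy=3,interpolation=cv2.INTER_CUBIC))
E
```

```text
time: 12.1
tool_pos: [0.515, -0.2307, 0.0857]
eef_rot: [0.988, -0.154, -0.0, 0.0]
ft_force: [-1.1, 0.1, 3.0]
opening: 0.0342
time: 12.72
tool_pos: [0.5156, -0.2311, 0.0825]
eef_rot: [0.988, -0.154, 0.001, 0.0]
ft_force: [-2.3, -0.2, 5.5]
opening: 0.0346
12.725 [ 0.51564058 -0.23106454  0.08250401] xang -17.68994165506763 z [ 9.91168549e-04 -9.39393023e-04 -9.99999068e-01] q [-7.400e-02  3.210e-01 -4.230e-01  1.000e-03 -8.260e-01  1.336e+00] 0.03463433376515678 [-2.3 -0.2  5.5]
```

View pics/w9c.png

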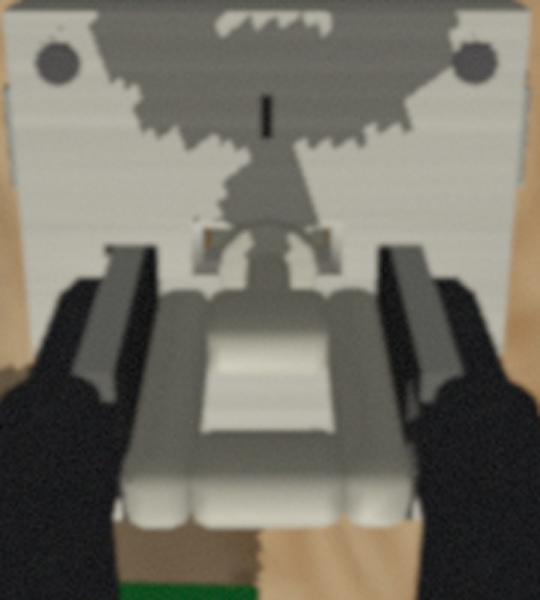

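```bash
python3 -m jog '[{"tx":0,"ty":0,"tz":1,"ax":0,"ay":0,"az":0.05,"fingers":1},{"tx":0,"ty":0,"tz":1,"ax":0,"ay":0,"az":-0.1,"fingers":1},{"tx":0,"ty":0,"tz":0.5,"ax":0,"ay":0,"az":0.1,"fingers":1},{"tx":0,"ty":0,"tz":0.5,"ax":0,"ay":0,"az":-0.1,"fingers":1},{"tx":0,"ty":0,"tz":0,"ax":0,"ay":0,"az":0.05,"fingers":1}]'
python3 -m jog '[{"tx":0,"ty":0,"tz":0.5,"ax":0,"ay":0,"az":0.05,"fingers":1},{"tx":0,"ty":0,"tz":0.5,"ax":0,"ay":0,"az":-0.1,"fingers":1},{"tx":0,"ty":0,"tz":0.5,"ax":0,"ay":0,"az":0.1,"fingers":1},{"tx":0,"ty":0,"tz":0.5,"ax":0,"ay":0,"az":-0.1,"fingers":1},{"tx":0,"ty":0,"tz":0,"ax":0,"ay":0,"az":0.05,"fingers":1}]'
python3 look.py wrist w10
python3 - <<'E'
from h import *
im=cv2.imread("pics/w10.png")
cv2.imwrite("pics/w10c.png",cv2.resize(im[160:360,165:345],None,fx=3,fy=3,interpolation=cv2.INTER_CUBIC))
E
```

```text
time: 13.4
tool_pos: [0.5157, -0.2309, 0.0789]
eef_rot: [0.988, -0.154, 0.001, 0.0]
ft_force: [-0.1, -0.8, 1.7]
opening: 0.0344
time: 14.02
tool_pos: [0.5158, -0.231, 0.0779]
eef_rot: [0.988, -0.154, 0.001, 0.0]
ft_force: [-3.4, 0.2, 11.0]
opening: 0.0345
14.025 [ 0.51581652 -0.23101057  0.07793601] xang -17.673701129005178 z [ 0.00138655 -0.00102743 -0.99999851] q [-7.400e-02  3.270e-01 -4.280e-01  1.000e-03 -8.150e-01  1.336e+00] 0.034535875735902395 [-3.4  0.2 11. ]
```

View pics/w10c.png

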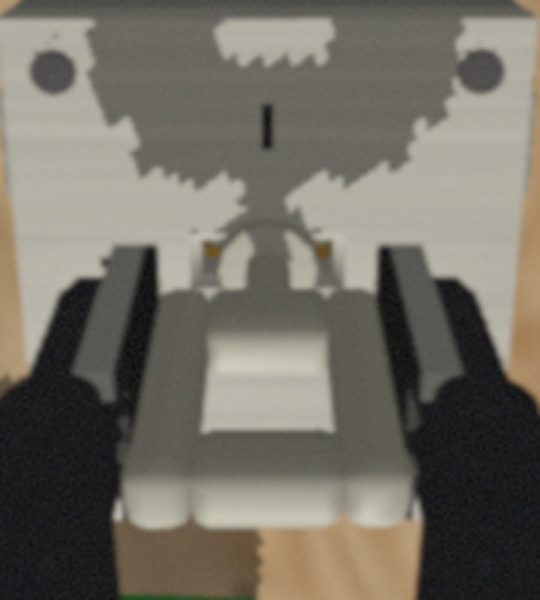

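```bash
python3 -m jog '[{"tx":0,"ty":0,"tz":0.5,"ax":0,"ay":0,"az":0.05,"fingers":1},{"tx":0,"ty":0,"tz":0.5,"ax":0,"ay":0,"az":-0.1,"fingers":1},{"tx":0,"ty":0,"tz":0.5,"ax":0,"ay":0,"az":0.1,"fingers":1},{"tx":0,"ty":0,"tz":0,"ax":0,"ay":0,"az":-0.1,"fingers":1},{"tx":0,"ty":0,"tz":0,"ax":0,"ay":0,"az":0.05,"fingers":1}]'
python3 -m jog '[{"tx":0,"ty":0,"tz":0.5,"ax":0,"ay":0,"az":0.05,"fingers":1},{"tx":0,"ty":0,"tz":0.5,"ax":0,"ay":0,"az":-0.1,"fingers":1},{"tx":0,"ty":0,"tz":0.5,"ax":0,"ay":0,"az":0.1,"fingers":1},{"tx":0,"ty":0,"tz":0,"ax":0,"ay":0,"az":-0.1,"fingers":1},{"tx":0,"ty":0,"tz":0,"ax":0,"ay":0,"az":0.05,"fingers":1}]'
python3 look.py wrist w11
python3 - <<'E'
from h import *
im=cv2.imread("pics/w11.png")
cv2.imwrite("pics/w11c.png",cv2.resize(im[210:270,220:290],None,fx=8,fy=8,interpolation=cv2.INTER_CUBIC))
E
```

```text
time: 14.7
tool_pos: [0.516, -0.2311, 0.0778]
eef_rot: [0.988, -0.153, 0.001, 0.001]
ft_force: [-6.3, 2.4, 23.1]
opening: 0.0343
time: 15.32
tool_pos: [0.5164, -0.2313, 0.0778]
eef_rot: [0.988, -0.153, 0.002, 0.001]
ft_force: [-9.9, 4.4, 34.7]
opening: 0.0346
15.325 [ 0.516434   -0.23129574  0.07775817] xang -17.604925822393195 z [ 0.00331809 -0.00212814 -0.99999223] q [-0.074  0.327 -0.429  0.003 -0.812  1.336] 0.034570500294946085 [-9.9  4.4 34.7]
```

View pics/w11c.png

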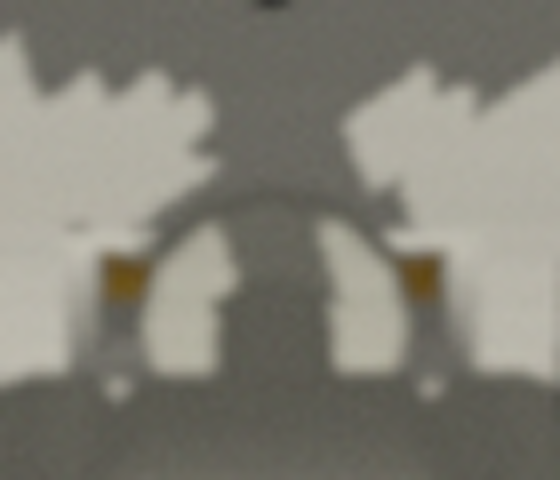

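Run:
```python
from rel import *
c,s=pickle.load(open("pics/w5.pkl","rb"))
for z in (0,-4,-8): print(z,tz(c,180+145/4,200+170/4,z),tz(c,180+445/4,200+170/4,z),tz(c,180+92/4,200+170/4,z),tz(c,180+498/4,200+170/4,z))
```

```text
0 [  7.4 -17.1   0. ] [ 7.42 18.75  0.  ] [  7.39 -23.43   0.  ] [ 7.42 25.08  0.  ]
-4 [  9.48 -16.6   -4.  ] [ 9.5  18.24 -4.  ] [  9.47 -22.76  -4.  ] [ 9.5  24.39 -4.  ]
-8 [ 11.55 -16.11  -8.  ] [11.57 17.73 -8.  ] [ 11.55 -22.08  -8.  ] [11.58 23.71 -8.  ]
```

At home: z has stopped hard at 0.0778 (predicted 0.078) with the force rising to 35 N, and the image shows the collar on the plate. I'll ease the push slightly and turn about the key's axis. The finger edges in the image show about 1.5 mm of camera bias, so I put the axis about 2.7 mm behind the tool's axis.

```bash
python3 -m jog '[{"tx":0,"ty":0,"tz":-1.2,"ax":0,"ay":0,"az":0,"fingers":1},{"tx":0,"ty":0,"tz":0,"ax":0,"ay":0,"az":0,"fingers":1},{"tx":0,"ty":0.3,"tz":0,"ax":0,"ay":0,"az":0.11,"fingers":1},{"tx":0,"ty":0.3,"tz":0,"ax":0,"ay":0,"az":0.11,"fingers":1},{"tx":0,"ty":0.3,"tz":0,"ax":0,"ay":0,"az":0.11,"fingers":1},{"tx":0,"ty":0.3,"tz":0,"ax":0,"ay":0,"az":0.11,"fingers":1},{"tx":0,"ty":0,"tz":0,"ax":0,"ay":0,"az":0,"fingers":1}]'
python3 look.py wrist w12;python3 - <<'E'
from h import *
s=robot.read_state(); print(s["moment"],s["ft_force"])
E
```

```text
time: 16.25
tool_pos: [0.5156, -0.2326, 0.0778]
eef_rot: [0.931, -0.366, 0.002, 0.0]
ft_force: [-7.2, 2.0, 25.0]
opening: 0.0346
16.25 [ 0.51556482 -0.23255045  0.07782936] xang -42.96270519413045 z [ 0.00244733 -0.00199181 -0.99999502] q [-0.076  0.327 -0.429  0.002 -0.813  0.896] 0.03462951279716453 [-7.2  2.  25. ]
[0.707257   2.89086367 0.0886875 ] [-7.54948143  2.36942371 25.1542928 ]
```

View pics/w12.png

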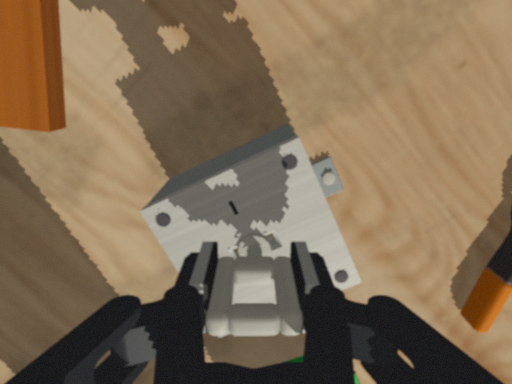

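The key is turning: 25° so far, with spring torque showing. I'll carry on to the stop.

```bash
python3 -m jog '[{"tx":0,"ty":0.3,"tz":0,"ax":0,"ay":0,"az":0.11,"fingers":1},{"tx":0,"ty":0.3,"tz":0,"ax":0,"ay":0,"az":0.11,"fingers":1},{"tx":0,"ty":0.3,"tz":0,"ax":0,"ay":0,"az":0.11,"fingers":1},{"tx":0,"ty":0.3,"tz":0,"ax":0,"ay":0,"az":0.11,"fingers":1},{"tx":0,"ty":0.3,"tz":0,"ax":0,"ay":0,"az":0.11,"fingers":1},{"tx":0,"ty":0,"tz":0,"ax":0,"ay":0,"az":0,"fingers":1}]'
python3 - <<'E'
from h import *
s=robot.read_state(); print(s["moment"],s["ft_force"])
E
python3 -m jog '[{"tx":0,"ty":0.3,"tz":0,"ax":0,"ay":0,"az":0.11,"fingers":1},{"tx":0,"ty":0.3,"tz":0,"ax":0,"ay":0,"az":0.11,"fingers":1},{"tx":0,"ty":0.3,"tz":0,"ax":0,"ay":0,"az":0.11,"fingers":1},{"tx":0,"ty":0.3,"tz":0,"ax":0,"ay":0,"az":0.11,"fingers":1},{"tx":0,"ty":0.3,"tz":0,"ax":0,"ay":0,"az":0.11,"fingers":1},{"tx":0,"ty":0,"tz":0,"ax":0,"ay":0,"az":0,"fingers":1},{"tx":0,"ty":0,"tz":0,"ax":0,"ay":0,"az":0,"fingers":1}]'
python3 look.py wrist w13;python3 - <<'E'
from h import *
s=robot.read_state(); print(s["moment"],s["ft_force"])
E
```

```text
time: 17.05
tool_pos: [0.5145, -0.2332, 0.0778]
eef_rot: [0.796, -0.605, 0.002, -0.0]
ft_force: [-6.6, 2.1, 25.7]
opening: 0.0341
[0.94674694 2.6848515  0.05483051] [-6.58890123  2.11450465 25.65522924]
time: 17.92
tool_pos: [0.5125, -0.2333, 0.0778]
eef_rot: [-0.603, 0.798, -0.001, 0.0]
ft_force: [-8.6, 2.6, 26.8]
opening: 0.0346
17.925 [ 0.51245248 -0.23334736  0.07782173] xang -105.89895848357419 z [ 0.0017663  -0.00183708 -0.99999675] q [-0.079  0.323 -0.434  0.002 -0.812 -0.201] 0.034562434260507015 [-8.6  2.6 26.8]
[0.96224297 3.38336508 0.08905376] [-8.3202803   2.1046389  26.13704953]
```

View pics/w13.png

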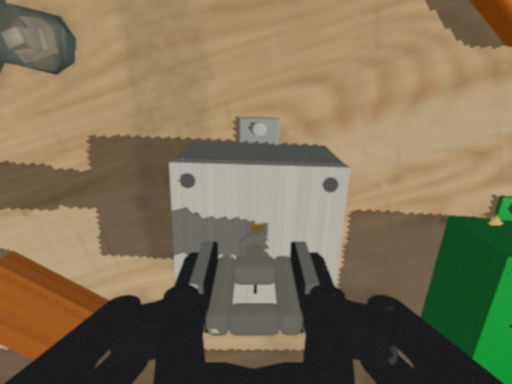

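```bash
cat > m.py <<'E'
from h import *
s=robot.read_state(); x=R.from_quat(s["eef_rot"]).as_matrix()
print(s["time"],"xang",np.degrees(np.arctan2(x[1,0],x[0,0])).round(2),"M",s["moment"].round(3),"F",s["ft_force"].round(1),"z",s["tool_pos"][2].round(4),"tq6",s["joint_torque"][5].round(3),"tp",s["tool_pos"].round(4))
E
python3 m.py
python3 -m jog '[{"tx":0,"ty":0.15,"tz":0,"ax":0,"ay":0,"az":0.06,"fingers":1},{"tx":0,"ty":0,"tz":0,"ax":0,"ay":0,"az":0,"fingers":1}]' >/dev/null;python3 m.py
python3 -m jog '[{"tx":0,"ty":0.15,"tz":0,"ax":0,"ay":0,"az":0.05,"fingers":1},{"tx":0,"ty":0,"tz":0,"ax":0,"ay":0,"az":0,"fingers":1}]' >/dev/null;python3 m.py
python3 -m jog '[{"tx":0,"ty":0.1,"tz":0,"ax":0,"ay":0,"az":0.03,"fingers":1},{"tx":0,"ty":0,"tz":0,"ax":0,"ay":0,"az":0,"fingers":1}]' >/dev/null;python3 m.py
```

```text
17.975 xang -105.89 M [0.962 3.383 0.089] F [-8.3  2.1 26.1] z 0.0778 tq6 -0.124 tp [ 0.5125 -0.2333  0.0778]
18.225 xang -109.37 M [0.98  3.372 0.182] F [-8.5  3.1 25.7] z 0.0778 tq6 -0.543 tp [ 0.5123 -0.2333  0.0778]
18.475 xang -112.22 M [0.987 3.487 0.2  ] F [-8.7  2.9 27.5] z 0.0778 tq6 -0.532 tp [ 0.5121 -0.2332  0.0778]
18.725 xang -113.91 M [0.814 3.594 0.256] F [-9.   2.6 26.2] z 0.0778 tq6 -0.477 tp [ 0.5119 -0.2333  0.0778]
```

```bash
python3 -m jog '[{"tx":0,"ty":0.05,"tz":0,"ax":0,"ay":0,"az":0.025,"fingers":1},{"tx":0,"ty":0,"tz":0,"ax":0,"ay":0,"az":0,"fingers":1}]' >/dev/null;python3 m.py
python3 -m jog '[{"tx":0,"ty":0.05,"tz":0,"ax":0,"ay":0,"az":0.025,"fingers":1},{"tx":0,"ty":0,"tz":0,"ax":0,"ay":0,"az":0,"fingers":1}]' >/dev/null;python3 m.py
python3 look.py wrist w14
python3 - <<'E'
from h import *
im=cv2.imread("pics/w14.png")
cv2.imwrite("pics/w14c.png",cv2.resize(im[200:350,180:330],None,fx=4,fy=4,interpolation=cv2.INTER_CUBIC))
E
```

```text
18.975 xang -115.33 M [0.625 3.585 0.4  ] F [-8.3  1.6 26.5] z 0.0778 tq6 -0.562 tp [ 0.5118 -0.2333  0.0778]
19.225 xang -116.74 M [0.581 3.715 0.66 ] F [-10.    2.3  27.1] z 0.0778 tq6 -0.785 tp [ 0.5117 -0.2333  0.0778]
19.225 [ 0.51173677 -0.23333722  0.07782835] xang -116.73857662728727 z [ 0.00111534 -0.0022328  -0.99999689] q [-0.078  0.323 -0.435  0.003 -0.812 -0.39 ] 0.03438436355517032 [-10.    2.3  27.1]
```

View pics/w14c.png

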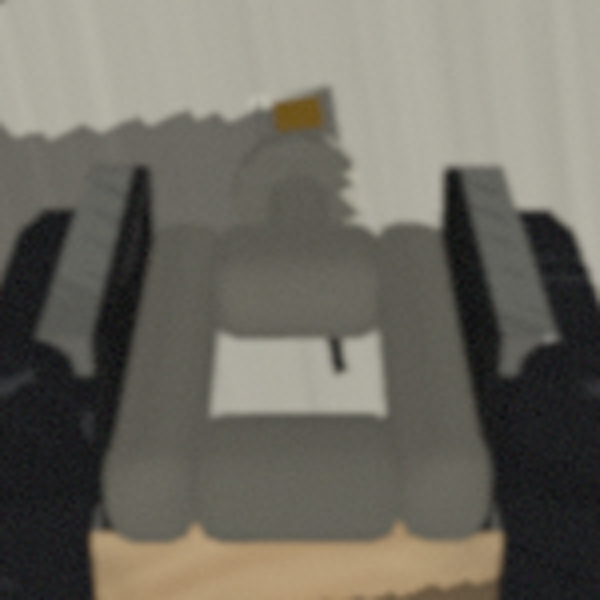

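View pics/w14.png

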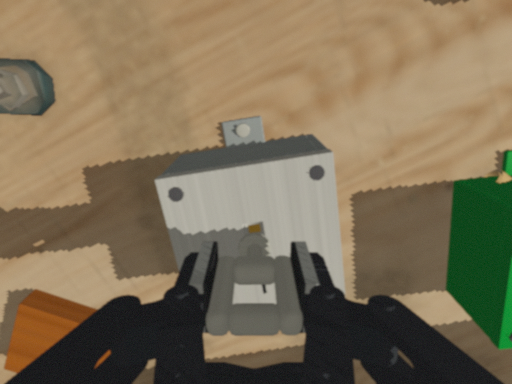

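The key has turned 99° and the torque is now climbing steeply (0.26 → 0.66 N m over the last 3°), so it is hard against the stop. I'll hold it briefly and check the scene.

```bash
python3 -m jog '[{"tx":0,"ty":0,"tz":0,"ax":0,"ay":0,"az":0,"fingers":1},{"tx":0,"ty":0,"tz":0,"ax":0,"ay":0,"az":0,"fingers":1},{"tx":0,"ty":0,"tz":0,"ax":0,"ay":0,"az":0,"fingers":1},{"tx":0,"ty":0,"tz":0,"ax":0,"ay":0,"az":0,"fingers":1}]' >/dev/null;python3 m.py; python3 look.py scene s15; python3 look.py side d15
```

```text
19.775 xang -116.72 M [0.631 3.715 0.554] F [-9.4  1.5 27.5] z 0.0778 tq6 -0.624 tp [ 0.5117 -0.2333  0.0778]
19.775 [ 0.51172767 -0.23332775  0.07782478] xang -116.71967937965617 z [ 0.00110349 -0.00222435 -0.99999692] q [-0.078  0.323 -0.435  0.003 -0.812 -0.39 ] 0.034436189572604844 [-9.4  1.5 27.5]
19.825 [ 0.51170746 -0.23334662  0.07780446] xang -116.72207317327137 z [ 0.00106831 -0.00222949 -0.99999694] q [-0.078  0.323 -0.435  0.003 -0.812 -0.39 ] 0.034560469838925224 [-8.9  2.2 26.3]
```

View pics/s15.png

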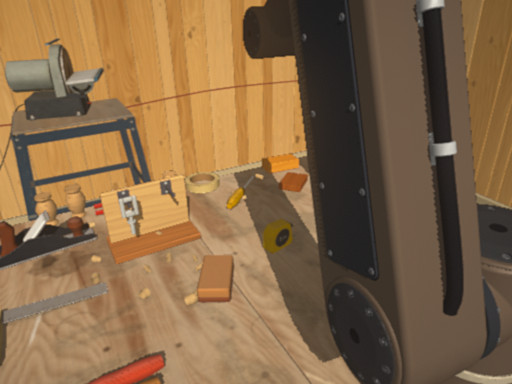

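View pics/d15.png

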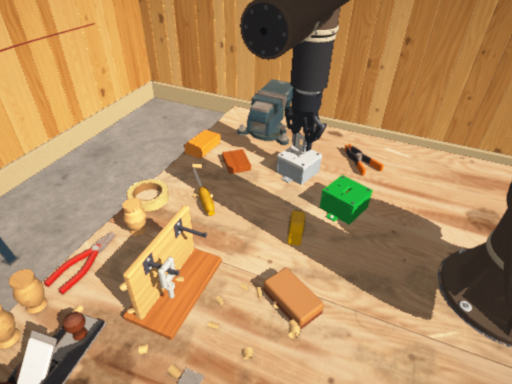

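The round key still hangs at (165,277) in the side view, the bystanders are where they were, and the hold is steady, so I'm handing in.

```bash
python3 -c "
from bench import robot
print(robot.sign_off())"
```

```text
the job is handed in; nothing more can be done
None
```

I took the flat-bladed key off its hook and worked it past the pins into the grey box. I then turned it clockwise to the stop and handed the job in while still gripping and holding it. Robot time was about 20 s.

What the last checks showed:
- **Seated:** the tool stopped hard at z = 0.0778 m, where 0.078 m was predicted for the collar on the plate. It is held there with about 26 N of push.
- **Turned:** the tool turned 99° in all. The torque rose steeply over the last 3° to about 0.55–0.66 N m, far above the spring's 0.11 N m, which means the stop. The pose and torque held steady for the half second I watched.
- **Grip:** the opening is 34.5 mm, and the key sat square in the jaws.
- **Surroundings:** the round key still hangs, and the other things look unmoved in both views.

What disagreed or remains uncertain:
- **Slot position:** the fixed cameras placed it about 7 mm away from where the wrist camera did. I went by the wrist camera, and the key went in cleanly.
- **Side force:** about 9 N remained while holding.
- **Plug angle:** it cannot be read directly, so I inferred it from the turn and the torque.

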